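# Reset the locked stop screw

### The arm

A 6-joint arm with a two-finger parallel gripper is mounted at the origin on the work surface; the furniture and walls round the work are solid. World frame = base frame: x ahead of the robot, y to its left, z up, the work surface at z = 0. Lengths are in mm, angles in degrees, forces in N, time in s.
With the tool pointing down it reaches from about 350 to 850 mm from the base axis. Payload 8.1 kg.
Tool frame: the origin (TCP) lies midway between the tips of the shut fingers; the grasp point (between the pads) lies 19 mm behind it; z points along the fingers, y is the direction in which the jaws open and shut (so a half turn about z gives the same grasp; the last joint's range is limited). The gripper opens to 85 mm and grips with 20 to 120 N. Pads are 22 mm wide; open, the fingers measure 114 mm over their backs; the gripper's body (76 mm by 85 mm) begins 54 mm behind the grasp point. The pads swing forward as they close: fully open they stand 13 mm farther back than shut.
Start: joints at [-72.559, 7.471, 85.268, -0, 87.261, -4.893], TCP at [228.022, -554.988, 231.292] pointing down, gripper open.
Joint ranges: [-169.43, 169.43], [-51.17, 129.36], [1.28, 143.12], [-76.62, 256.62], [0, 156.53], [-152.29, 152.29]. Speed limits (degrees/s): [136.94, 136.94, 159.86, 180, 180, 180].

### API

Orientations are given as [roll, pitch, yaw] about the fixed x, y, z axes, in that order (R = Rz(yaw) Ry(pitch) Rx(roll)).
In Python, from bench import telemetry, snapshot, camera_params, job gives the robot as it stands. The module is installed in compiled form; this text tells all that it offers.
- The arm moves only by the shell command python3 -m jog 'ROWS' [FORCE]. ROWS is JSON, a list that holds one entry, the list of rows, each a list of 7 numbers: the shift along the tool's x, y, z in units of 50 mm (1.0 is 50 mm), then the turn, a rotation vector about the tool's x, y, z in units of 2 pi rad (1.0 is 2 pi rad), then the opening, from 0 (shut) to 1 (fully open). In form: [[[dx, dy, dz, rx, ry, rz, claw], ...]]. A call has 1 to 12 rows; each row shifts and turns the commanded pose from where the row before left it, along the tool's axes as they then stand; what a row does not reach is not made up. A row lasts 1/8 s, in which the tool goes at most 62.5 mm and 10.7 degrees, less where a joint would pass 70% of its speed; a pose out of reach is approached as far as the arm can. A call with a number of a shift or a turn outside -1 to 1 is refused whole. A call with a gripper value outside its range is refused whole. The fingers move at their own pace and stop on an object; FORCE is the grip in N (left out, the last holds). Time passes only in rows, so rows that do not move let the fingers close. It gives the time, the measured TCP pose, the force and the opening at its end, in the units of the state.
- telemetry.sense(): the state, without advancing time (a new reading comes with each control period).
- snapshot(name): name is "scene" or "top" or "wrist"; returns (picture, depth): 420x560x3 uint8, red, green, blue; 420x560 float32, mm along the optical axis (not along the pixel's ray), 0 where there is no reading.
- camera_params(name): a dict with "K" (3x3 intrinsics, pixels), "extrinsics" (4x4, takes a point from camera to world coordinates). Camera axes: x right, y down, z forward; pixel columns grow to the right and rows downward; lengths in mm; the calibration is good to about 2 mm. A picture is of the moment at which its call begins: read the wrist's pose just before it. camera_params takes no time and is no camera call; for the wrist camera it gives the pose at the moment of the call.
- job.hand_in(): hands the job in, once; it reports no verdict.
The state is a dict: "time": time; "joint_pos": joint angles; "qd": joint speeds; "joint_efforts": joint torques, N m; "tool_pos": TCP position; "tcp_rot": TCP orientation; "ft_force": force on the tool from outside, world axes, zero at the start; "wrist_torque": the same for the moment, N m; "finger_gap": finger opening in mm.
Only numpy, scipy, OpenCV 4.12 (cv2) and the standard library are available. Lean on these libraries where they do the work, as an engineer would, in place of code of your own. Each camera call takes 0.05 s, during which the arm holds its last target. There are 200 camera calls.

### The job

Two stop fixtures stand on the bench; work on the one with the end cap lying in its nest. Fully loosen its lock ring by swinging the ring's lever counter-clockwise, turn the stop screw by its thumb bar until its pointer lines up with the fixed index tongue, then swing the lever back until the lock ring is fully tight again, and let go.

Things in the scene. Friction and masses are not known exactly. Their poses are not given: they have to be found in the camera images.
- lock (a joint): Lock ring: dark steel, 54 mm across, 46-58 mm above the table, round the stop screw, with one lever. Rad: 0 = fully tight (hard stop), growing counter-clockwise from above to 1.05 = fully loose (hard stop). Stiff (2 to 3 N at the post), stays where left; clamps the screw below about 0.3. Of the two fixtures this is the one with the pale 63 mm end cap in its nest; the other, nest empty, is fixed.
- lock_post (a point): Grip point on the upright round steel post at the lever's end: on its axis, 76 mm above the table. Post 14 mm across, 46 to 90 mm above the table; the 10 mm thick lever joins it at 47-57 mm. The post circles the vertical line through adjuster_bar at 80 mm radius. x points outward along the lever, z up.
- adjuster (a joint): Stop screw. Rad: 0 = its pointer nose faces the fixed index tongue; positive = counter-clockwise of that, seen from above. Starts at 0.6 to 1.2, so it must turn clockwise. Easy to turn (0.05 N m) with the ring loose, gripped (over 0.2 N m) with it tight; never turn it then. Stays where left. The tongue is on an aluminium post 46 mm from the screw's axis, 93 mm high, on the side away from the nest.
- adjuster_bar (a point): Grip point on the stop screw's thumb bar: on the screw's vertical axis, 120 mm above the table. Bar: upright flat steel 46 mm long, 12 mm thick, 93 to 129 mm above the table, on a disc 48 mm across (86-94 mm). x points along the bar to the pointer nose, whose tip is 34 mm from the axis; z up. Base plate 170 x 100 x 14 mm.

How it is judged (in metres and radians):
On the way, in this order (a step that is already met when the one before it is completed fails the run):
1. the lock ring is loosened (at least 0.4 rad) before the stop screw has been turned (value of joint each of lock, adjuster above 0.4 rad), for 0.1 s.
2. the pointer is brought to the index (within 0.2 rad) while the ring is loose (value of joint lock above 0.35 rad and value of joint adjuster between -0.2 and 0.2 rad), for 0.2 s.
At the end, for the whole second after the job is handed in: The lock ring is back within 0.17 rad (10 degrees) of fully tight and the stop screw's pointer is within 0.2 rad (11 degrees) of the index tongue (value of joint lock below 0.17 rad and value of joint adjuster between -0.2 and 0.2 rad); the robot touches nothing.
It also fails if it takes over 61 s, if anything falls off the work surface, if the arm or the gripper's body presses on something with over 40 N, if the wrist force passes 120 N, or if a joint passes its speed limit or range.

## Working session

There is one attempt and no reset: what is moved stays moved. The work goes in short steps, Python scripts to look and compute and a shell command to move; the robot and the scene stay as the last step left them, time stands still between calls to the robot, and variables do not carry over. Pictures are saved under pics/ and viewed, about 8 in all and at most 12, crops included, and the job is handed in when it is done.

```bash
mkdir -p pics
python3 - <<'E'
from bench import telemetry,snapshot,camera_params
import cv2,numpy as np
print(telemetry.sense())
for n in("scene","top"):
    p,d=snapshot(n); cv2.imwrite(f"pics/{n}0.png",p[:,:,::-1]); np.save(f"pics/{n}0.npy",d)
    c=camera_params(n); print(n,np.round(c["K"],1).tolist(),np.round(c["extrinsics"],3).tolist())
E
```

```text
{'time': 0.0, 'joint_pos': array([-7.25579485e+01,  7.51406462e+00,  8.53297443e+01,  9.91280807e-04,
        8.72617282e+01, -4.89425551e+00]), 'qd': array([-0.01105747, -0.07396702, -0.07344609, -0.02567279,  0.0098437 ,
       -0.00932646]), 'joint_efforts': array([ 4.87098041e-04, -5.69393063e+01, -5.00557065e+01, -2.46501622e-04,
        1.46213325e-02,  1.95247543e-05]), 'tool_pos': array([ 227.87443521, -554.44721905,  230.25085623]), 'tcp_rot': array([-1.79894932e+02, -9.99055815e-03,  2.23362496e+01]), 'ft_force': array([-0.1118639 , -0.28853968,  0.09772732]), 'wrist_torque': array([ 0.00315571, -0.01259001, -0.01643854]), 'finger_gap': 85.89433708995607}
scene [[500.7, 0.0, 285.9], [0.0, 500.7, 209.7], [0.0, 0.0, 1.0]] [[-0.776, -0.274, 0.568, -142.799], [-0.631, 0.343, -0.696, 712.953], [-0.004, -0.898, -0.439, 620.755], [0.0, 0.0, 0.0, 1.0]]
top [[503.5, 0.0, 277.5], [0.0, 503.5, 209.5], [0.0, 0.0, 1.0]] [[0.01, -0.983, 0.186, 318.612], [-1.0, -0.01, -0.002, -114.063], [0.004, -0.186, -0.983, 1140.829], [0.0, 0.0, 0.0, 1.0]]
```

View pics/top0.png

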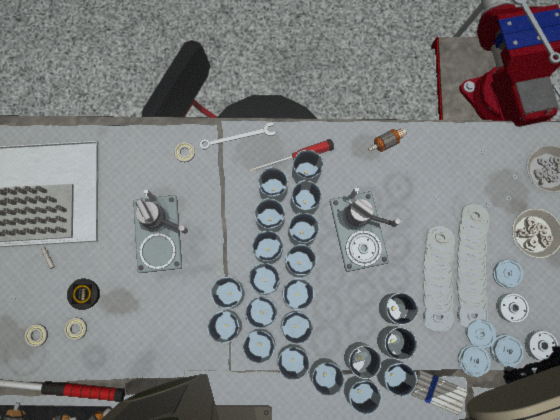

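View pics/scene0.png

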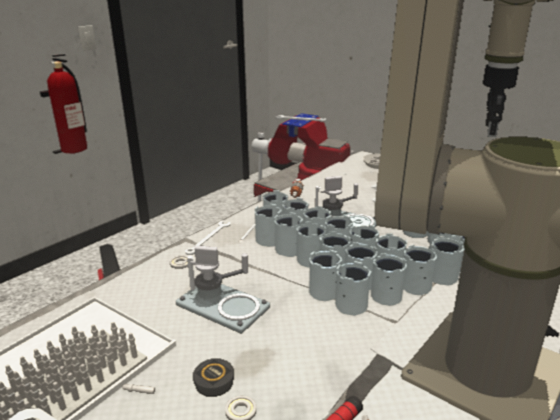

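Both views show two fixtures. In the top view the right one has the pale cap in its nest at about (363,248), with its screw near (362,208) and lever post near (396,222). The left nest is empty. I'll localise the right one and enlarge it.

```bash
cat > h.py <<'E'
import numpy as np,cv2
def ray(c,u,v,z):
    K,E=np.array(c["K"]),np.array(c["extrinsics"])
    d=E[:3,:3]@np.linalg.solve(K,[u,v,1.]); o=E[:3,3]
    return o+d*(z-o[2])/d[2]
def proj(c,p):
    K,E=np.array(c["K"]),np.array(c["extrinsics"])
    q=K@(E[:3,:3].T@(np.array(p)-E[:3,3])); return q[:2]/q[2]
E
python3 - <<'E'
from bench import camera_params
from h import *
c=camera_params("top")
for n,u,v,z in(("bar",362,207,129),("post",396,222,90),("cap",363,248,20),("tongue",356,193,93)): print(n,ray(c,u,v,z).round(1))
im=cv2.imread("pics/top0.png")[160:290,300:430]
cv2.imwrite("pics/crop.png",cv2.resize(im,None,fx=4.6,fy=4.6,interpolation=cv2.INTER_CUBIC))
E
```

```text
bar [ 516.9 -289.4  129. ]
post [ 492.9 -367.5   90. ]
cap [ 444.9 -308.6   20. ]
tongue [ 554.2 -283.5   93. ]
```

View pics/crop.png

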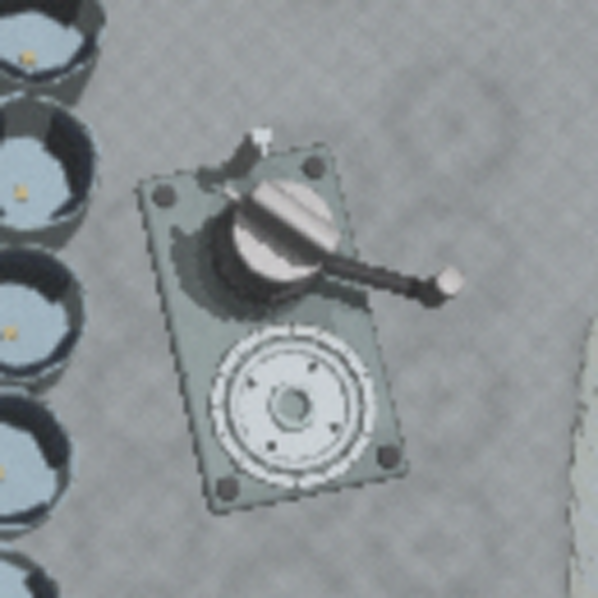

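The crop shows the pointer nose at crop (228,188), left (CCW) of the tongue at (262,138). The disc centre is about (285,230), and the lever points right to its post at (450,280). I'll move above the fixture for a wrist view.

```bash
python3 -m jog '[[[0.9,-0.31,-0.2,0,0,0,1],[0.9,-0.31,-0.2,0,0,0,1],[0.9,-0.31,-0.2,0,0,0,1],[0.9,-0.31,-0.2,0,0,0,1],[0.9,-0.31,-0.2,0,0,0,1],[0.9,-0.31,-0.2,0,0,0,1],[0.9,-0.31,-0.2,0,0,0,1],[0,0,0,0,0,-0.028,1],[0,0,0,0,0,-0.028,1],[0,0,0,0,0,-0.028,1],[0,0,0,0,0,-0.028,1],[0,0,0,0,0,-0.028,1]]]'
cat > snap.py <<'E'
import sys,cv2,numpy as np,json
from bench import telemetry,snapshot,camera_params
n,f=sys.argv[1:3]
s=telemetry.sense();c=camera_params(n);p,d=snapshot(n)
cv2.imwrite(f"pics/{f}.png",p[:,:,::-1]);np.save(f"pics/{f}.npy",d)
json.dump({k:np.array(v).tolist() for k,v in c.items()},open(f"pics/{f}.json","w"))
print({k:np.round(s[k],1) for k in("time","tool_pos","tcp_rot","joint_pos","finger_gap","ft_force")},np.round(c["extrinsics"],3).tolist())
E
python3 snap.py wrist w1
```

```text
time: 1.6
tool_pos: [478.0, -334.8, 300.6]
tcp_rot: [-179.9, -0.0, 73.1]
ft_force: [-0.2, 0.4, 0.1]
finger_gap: 85.3
{'time': np.float64(1.6), 'tool_pos': array([ 478. , -334.8,  300.6]), 'tcp_rot': array([-179.9,   -0. ,   73.1]), 'joint_pos': array([-40. ,   3.9,  81.9,  -0. ,  94.3, -23.1]), 'finger_gap': np.float64(85.3), 'ft_force': array([-0.2,  0.4,  0.1])} [[0.957, -0.279, -0.082, 498.895], [-0.291, -0.919, -0.266, -267.14], [-0.001, 0.279, -0.96, 442.98], [0.0, 0.0, 0.0, 1.0]]
```

View pics/w1.png

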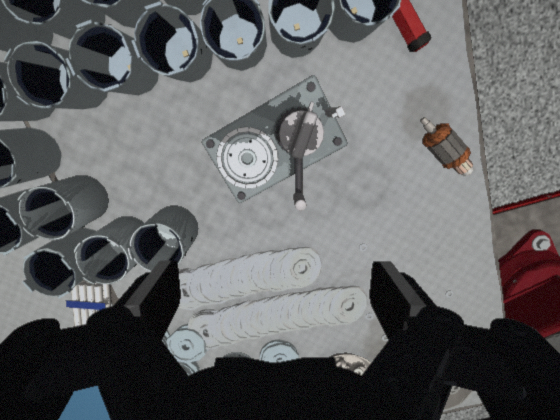

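The wrist view shows the fixture with its disc and bar at about (300,132), nose at about (316,104), tongue at (337,112) and lever post at (300,204). I'll use depth to segment these by height.

```bash
cat > seg.py <<'E'
import sys,json
from h import *
f=sys.argv[1]; c=json.load(open(f"pics/{f}.json")); d=np.load(f"pics/{f}.npy")
K,E=np.array(c["K"]),np.array(c["extrinsics"])
v,u=np.mgrid[:d.shape[0],:d.shape[1]]
P=(np.stack([u,v,np.ones_like(u)],-1)@np.linalg.inv(K).T)*d[...,None]@E[:3,:3].T+E[:3,3]
ok=(d>0)&(np.hypot(P[...,0]-517,P[...,1]+289)<105)
for n,lo,hi in(("bar",121,140),("89-93",82,98),("ring",46,60)):
    m=(ok&(P[...,2]>lo)&(P[...,2]<hi)).astype(np.uint8)
    k,L,S,C=cv2.connectedComponentsWithStats(m)
    for i in range(1,k):
        if S[i,4]<8: continue
        q=P[L==i]; xy=q[:,:2].astype(np.float32)
        r=cv2.minAreaRect(xy)
        w,V=np.linalg.eigh(np.cov(xy.T)); a=np.degrees(np.arctan2(V[1,1],V[0,1]))
        print(n,S[i,4],"uv",C[i].round(),"mean",q.mean(0).round(1),"zmax",q[:,2].max().round(1),"rect",np.round(r[0],1),np.round(r[1],1),"axis",round(a,1))
E
python3 seg.py w1
python3 -c "
import cv2
cv2.imwrite('pics/w1c.png',cv2.resize(cv2.imread('pics/w1.png')[80:220,230:370],None,fx=4.2,fy=4.2,interpolation=cv2.INTER_CUBIC))"
```

```text
bar 613 uv [304. 135.] mean [ 519.7 -293.   128. ] zmax 130.4 rect [ 519.8 -293.6] [45.6 12.2] axis 54.2
89-93 60 uv [279.  32.] mean [ 526.2 -192.8   85.6] zmax 89.0 rect [ 527.8 -195.2] [ 4.1 23.8] axis 122.4
89-93 84 uv [315.  36.] mean [ 559.  -207.1   85.5] zmax 89.2 rect [ 557.6 -206.8] [33.3  6.4] axis -171.6
89-93 12 uv [263.  30.] mean [ 510.8 -186.2   82.9] zmax 84.2 rect [ 510.8 -186.2] [4.7 1.6] axis 54.7
89-93 64 uv [254.  47.] mean [ 497.6 -198.7   84.7] zmax 88.2 rect [ 498.1 -197.8] [26.1  4.7] axis -151.3
89-93 16 uv [232.  58.] mean [ 473.2 -201.8   82.7] zmax 83.8 rect [ 473.2 -201.8] [1.2 9.2] axis 166.0
89-93 39 uv [310. 106.] mean [ 536.4 -270.    92.2] zmax 94.1 rect [ 536.6 -270. ] [9.3 3.8] axis 51.7
89-93 110 uv [338. 112.] mean [ 562.9 -284.1   91.6] zmax 94.7 rect [ 562.  -284.6] [13.3 10. ] axis -165.1
89-93 576 uv [290. 129.] mean [ 509.3 -285.6   93.6] zmax 97.8 rect [ 508.4 -284.7] [44.9 18.2] axis 53.5
89-93 380 uv [315. 138.] mean [ 532.6 -302.5   93.5] zmax 95.5 rect [ 533.6 -303.3] [41.5 13.9] axis 54.8
89-93 123 uv [300. 204.] mean [ 497.6 -369.3   88.9] zmax 91.4 rect [ 497.7 -369.9] [12.7 12.8] axis 89.8
ring 129 uv [294.  45.] mean [ 540.  -202.7   52.8] zmax 59.9 rect [ 542.4 -201.3] [13.8 51.4] axis 152.0
ring 97 uv [250.  56.] mean [ 490.  -199.4   52.8] zmax 59.7 rect [ 490.3 -197.3] [50.7 12.6] axis -163.9
ring 217 uv [285. 123.] mean [ 507.3 -279.9   56.8] zmax 59.0 rect [ 508.6 -284. ] [55.4 26.1] axis -135.0
ring 12 uv [330. 111.] mean [ 560.9 -282.1   53.2] zmax 59.5 rect [ 561.  -282.2] [6.7 2.3] axis 82.1
ring 287 uv [298. 176.] mean [ 505.1 -345.1   55.7] zmax 59.7 rect [ 505.3 -346.7] [47.9 12.1] axis 73.4
```

View pics/w1c.png

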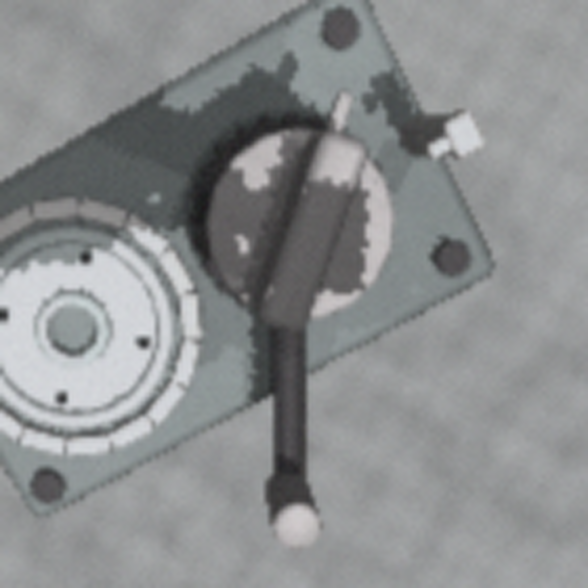

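Depth results:
- Screw axis: (519.8, -293.6).
- Post: (497.6, -369.5), giving a lever angle of -106° and radius 79 mm.
- Bar and nose angle: 54°.
- Tongue angle: about 12°, so the adjuster is at about 0.73 rad.

Next I'll go to the post.

```bash
python3 -m jog '[[[-0.14,0.145,0.95,0,0,0,0.7],[-0.14,0.145,0.95,0,0,0,0.7],[-0.14,0.145,0.95,0,0,0,0.7],[-0.13,0.145,0.95,0,0,0,0.7],[0,0,0.4,0,0,0,0.7],[0,0,0.3,0,0,0,0.7],[0,0,0.3,0,0,0,0.7],[0,0,0,0,0,0,0.7],[0,0,0,0,0,0,0.7]]]' 40
```

```text
time: 2.78
tool_pos: [498.4, -370.3, 62.6]
tcp_rot: [179.9, 0.0, 72.7]
ft_force: [-0.2, -1.0, -0.2]
finger_gap: 60.0
```

Close on the post.

```bash
python3 -m jog '[[[0,0,0.06,0,0,0,0.3],[0,0,0,0,0,0,0.15],[0,0,0,0,0,0,0],[0,0,0,0,0,0,0],[0,0,0,0,0,0,0],[0,0,0,0,0,0,0]]]' 40
```

```text
time: 3.52
tool_pos: [497.8, -369.9, 58.6]
tcp_rot: [180.0, 0.0, 72.7]
ft_force: [-1.2, 0.5, 2.8]
finger_gap: 12.5
```

```bash
python3 -m jog '[[[0.008,0.14,0,0,0,-0.0139,0],[0.008,0.14,0,0,0,-0.0139,0],[0.008,0.14,0,0,0,-0.0139,0],[0.008,0.14,0,0,0,-0.0139,0],[0.008,0.14,0,0,0,-0.0139,0],[0.008,0.14,0,0,0,-0.0139,0],[0,0,0,0,0,0,0]]]'
python3 -c "
import numpy as np
from bench import telemetry
p=telemetry.sense()['tool_pos']-[519.8,-293.6,0];print(np.hypot(*p[:2]),np.degrees(np.arctan2(p[1],p[0])))"
```

```text
time: 4.4
tool_pos: [539.8, -370.5, 58.6]
tcp_rot: [180.0, -0.0, 102.8]
ft_force: [0.1, 3.2, 4.8]
finger_gap: 12.4
79.43692012697583 -75.41085375277189
```

```bash
python3 -m jog '[[[0.007,0.14,0,0,0,-0.0139,0],[0.007,0.14,0,0,0,-0.0139,0],[0.007,0.14,0,0,0,-0.0139,0],[0.007,0.14,0,0,0,-0.0139,0],[0.007,0.14,0,0,0,-0.0139,0],[0.007,0.14,0,0,0,-0.0139,0],[0,0,0,0,0,0,0],[0,0,0,0,0,0,0]]]'
python3 -c "
import numpy as np
from bench import telemetry
p=telemetry.sense()['tool_pos']-[519.8,-293.6,0];print(np.hypot(*p[:2]),np.degrees(np.arctan2(p[1],p[0])))"
```

```text
time: 5.4
tool_pos: [573.3, -352.3, 58.4]
tcp_rot: [-179.8, -0.2, 132.6]
ft_force: [-13.8, -0.4, 10.9]
finger_gap: 12.9
79.41634634523606 -47.65112722989885
```

At the hard stop: 59° moved and the force is rising. Release and rise.

```bash
python3 -m jog '[[[0,0,0,0,0,0,0.5],[0,0,0,0,0,0,0.5],[0,0,0,0,0,0,0.5],[0,0,0,0,0,0,0.5],[0,0,-0.3,0,0,0,0.5],[0,0,-0.7,0,0,0,0.5],[0,0,-0.9,0,0,0,0.5],[0,0,-0.9,0,0,0,0.5],[0,0,-0.9,0,0,0,0.5],[0,0,-0.9,0,0,0,0.5],[0,0,0,0,0,0,0.5],[0,0,0,0,0,0,0.5]]]'
python3 snap.py top t2; python3 seg.py t2 | grep -E "^(bar|89|ring)" | cut -c1-150
```

```text
time: 6.9
tool_pos: [576.0, -351.3, 289.1]
tcp_rot: [180.0, 0.1, 132.8]
ft_force: [-0.3, 0.2, 0.2]
finger_gap: 42.5
{'time': np.float64(6.9), 'tool_pos': array([ 576. , -351.3,  289.1]), 'tcp_rot': array([1.800e+02, 1.000e-01, 1.328e+02]), 'joint_pos': array([-35.7,  18.3,  66.9,   0. ,  94.8, -78.5]), 'finger_gap': np.float64(42.5), 'ft_force': array([-0.3,  0.2,  0.2])} [[0.01, -0.983, 0.186, 318.612], [-1.0, -0.01, -0.002, -114.063], [0.004, -0.186, -0.983, 1140.829], [0.0, 0.0, 0.0, 1.0]]
89-93 13 uv [320. 191.] mean [ 559.8 -206.9   87.4] zmax 91.5 rect [ 560.8 -207. ] [18.8  2.3] axis -168.3
89-93 10 uv [312. 208.] mean [ 523.  -191.1   86.7] zmax 91.2 rect [ 523.4 -191.5] [ 2.8 12.5] axis 113.2
ring 10 uv [314. 209.] mean [ 526.3 -196.1   51.2] zmax 57.7 rect [ 526.4 -196.6] [ 1.7 18.7] axis 119.4
```

```bash
python3 -m jog '[[[0.8,-0.02,0,0,0,0,0.5],[0.8,-0.02,0,0,0,0,0.5],[0,0,0,0,0,0.0274,0.5],[0,0,0,0,0,0.0274,0.5],[0,0,0,0,0,0.0274,0.5],[0,0,0,0,0,0.0274,0.5],[0,0,0,0,0,0.0274,0.5],[0,0,0,0,0,0.0274,0.5],[0,0,0,0,0,0.0274,0.5],[0,0,0,0,0,0.0274,0.5],[0,0,0,0,0,0,0.5],[0,0,0,0,0,0,0.5]]]'
python3 snap.py wrist w2; python3 seg.py w2 | grep -E "^(bar|89|ring)" | cut -c1-150
```

```text
time: 8.45
tool_pos: [519.8, -293.7, 287.3]
tcp_rot: [-179.9, 0.0, 54.1]
ft_force: [0.2, 0.3, 0.6]
finger_gap: 42.4
{'time': np.float64(8.4), 'tool_pos': array([ 519.8, -293.7,  287.3]), 'tcp_rot': array([-179.9,    0. ,   54.1]), 'joint_pos': array([-34.4,   6.2,  80.9,  -0. ,  93.1,   1.5]), 'finger_gap': np.float64(42.4), 'ft_force': array([0.2, 0.3, 0.6])} [[0.81, -0.563, -0.165, 561.692], [-0.586, -0.778, -0.225, -236.492], [-0.001, 0.279, -0.96, 429.644], [0.0, 0.0, 0.0, 1.0]]
bar 558 uv [275. 190.] mean [ 520.4 -292.6  128.2] zmax 130.6 rect [ 519.6 -293.6] [46.2 10.8] axis 54.2
89-93 72 uv [256.  90.] mean [ 559.7 -206.8   85.6] zmax 89.0 rect [ 557.6 -206.8] [33.6  6.4] axis -171.4
89-93 53 uv [224. 100.] mean [ 527.7 -194.4   85.4] zmax 89.3 rect [ 529.  -196.1] [ 4.9 26.3] axis 125.4
89-93 20 uv [206. 106.] mean [ 509.  -188.8   82.7] zmax 84.1 rect [ 509.3 -188.6] [9.9 1.9] axis 54.8
89-93 45 uv [204. 122.] mean [ 497.6 -199.5   85.2] zmax 88.9 rect [ 497.3 -199.3] [18.6  3. ] axis -155.2
89-93 22 uv [189. 136.] mean [ 475.  -201.7   83. ] zmax 83.9 rect [ 474.4 -201.4] [
[... 275 characters left out ...]
 -351.7   88.7] zmax 90.9 rect [ 573.9 -352.3] [13.  13.1] axis 97.4
ring 29 uv [259.  94.] mean [ 559.8 -208.3   52.1] zmax 59.5 rect [ 560.5 -208.2] [24.5  3.8] axis -165.7
ring 79 uv [210. 118.] mean [ 500.1 -196.8   53.1] zmax 59.9 rect [ 495.7 -197.4] [42.9  7.9] axis -149.9
ring 13 uv [193. 131.] mean [ 475.2 -196.7   51.8] zmax 59.0 rect [ 475.1 -196.3] [2.  5.1] axis 103.6
ring 10 uv [299. 144.] mean [ 564.9 -279.2   53.1] zmax 59.3 rect [ 564.8 -279.2] [1.1 6.5] axis -178.1
ring 172 uv [261. 163.] mean [ 517.  -271.1   56.7] zmax 59.2 rect [ 513.9 -271.8] [37.9 11.6] axis -170.7
ring 529 uv [308. 177.] mean [ 550.9 -317.1   56. ] zmax 59.7 rect [ 548.9 -316.9] [25.2 87.6] axis 112.7
```

View pics/w2.png

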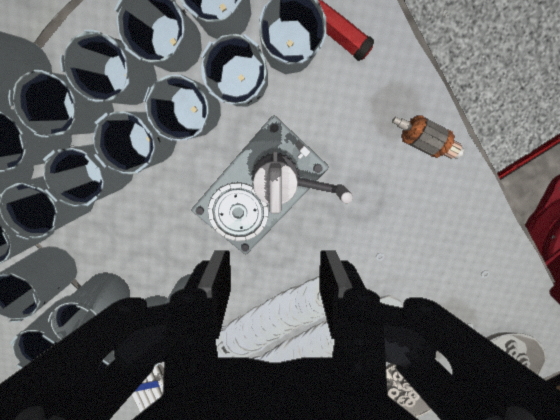

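The view shows the lever post now at (346,196), which is 59° round, and the bar unmoved at 54°. The TCP is right over the screw. Descend, grip and turn clockwise.

```bash
python3 -m jog '[[[0,0,0.9,0,0,0,0.5],[0,0,0.9,0,0,0,0.5],[0,0,0.9,0,0,0,0.5],[0,0,0.6,0,0,0,0.5],[0,0,0.38,0,0,0,0.5],[0,0,0,0,0,0,0.5],[0,0,0,0,0,0,0.3],[0,0,0,0,0,0,0],[0,0,0,0,0,0,0],[0,0,0,0,0,0,0],[0,0,0,0,0,0,0],[0,0,0,0,0,0,0]]]' 30
```

```text
time: 10.0
tool_pos: [520.1, -293.8, 106.5]
tcp_rot: [180.0, 0.0, 53.9]
ft_force: [-7.4, 5.9, 10.1]
finger_gap: 11.3
```

```bash
python3 -m jog '[[[0,0,0,0,0,0.0233,0],[0,0,0,0,0,0.0233,0],[0,0,0,0,0,0.0233,0],[0,0,0,0,0,0.0233,0],[0,0,0,0,0,0.0233,0],[0,0,0,0,0,0,0],[0,0,0,0,0,0,0],[0,0,0,0,0,0,0]]]'
```

```text
time: 11.0
tool_pos: [520.1, -293.9, 106.5]
tcp_rot: [180.0, -0.0, 11.9]
ft_force: [-7.2, 4.2, 8.0]
finger_gap: 11.5
```

Now yaw is 11.9°. Release, rise and look.

```bash
python3 -m jog '[[[0,0,0,0,0,0,0.5],[0,0,0,0,0,0,0.5],[0,0,0,0,0,0,0.5],[0,0,-0.3,0,0,0,0.5],[0,0,-0.8,0,0,0,0.5],[0,0,-0.9,0,0,0,0.5],[0,0,-0.9,0,0,0,0.5],[0,0,-0.7,0,0,0,0.5],[0,0,0,0,0,0,0.5]]]'
python3 snap.py wrist w3; python3 seg.py w3 | grep -E "^(bar|89|ring)" | cut -c1-150
python3 -c "
import cv2
cv2.imwrite('pics/w3c.png',cv2.resize(cv2.imread('pics/w3.png')[80:280,180:400],None,fx=2.8,fy=2.8,interpolation=cv2.INTER_CUBIC))"
```

```text
time: 12.12
tool_pos: [521.8, -295.0, 290.1]
tcp_rot: [179.6, -0.3, 11.9]
ft_force: [-0.2, 0.1, 0.3]
finger_gap: 43.0
{'time': np.float64(12.1), 'tool_pos': array([ 521.8, -295. ,  290.1]), 'tcp_rot': array([179.6,  -0.3,  11.9]), 'joint_pos': array([-34.4,   5.9,  80.8,   0. ,  92.7,  43.7]), 'finger_gap': np.float64(43.0), 'ft_force': array([-0.2,  0.1,  0.3])} [[0.207, -0.941, -0.266, 590.24], [-0.978, -0.197, -0.063, -279.728], [0.006, 0.273, -0.962, 432.799], [0.0, 0.0, 0.0, 1.0]]
bar 544 uv [272. 192.] mean [ 521.2 -293.3  128.2] zmax 130.8 rect [ 520.6 -293.3] [45.  10.9] axis -168.3
89-93 76 uv [199. 130.] mean [ 561.  -207.2   85.6] zmax 89.0 rect [ 559.  -207.4] [29.9  5.2] axis -169.8
89-93 97 uv [272. 143.] mean [ 564.  -284.3   92.2] zmax 94.8 rect [ 562.8 -284.5] [12.6  9.4] axis -169.7
89-93 147 uv [336. 147.] mean [ 574.1 -352.1   88.9] zmax 91.5 rect [ 574.  -352.6] [12.9 13. ] axis 95.5
89-93 46 uv [182. 159.] mean [ 527.  -193.4   85.6] zmax 89.0 rect [ 528.  -194.7] [ 4.4 23.9] axis 121.8
89-93 1058 uv [272. 183.] mean [ 522.5 -293.4   93.5] zmax 98.0 rect [ 521. 
[... 169 characters left out ...]
199.4   84.5] zmax 88.3 rect [ 497.1 -198.5] [29.   4.8] axis -155.3
89-93 13 uv [182. 209.] mean [ 470.9 -200.7   82.8] zmax 83.6 rect [ 470.5 -200.6] [ 1.5 11.8] axis 156.0
ring 90 uv [205. 133.] mean [ 556.4 -207.4   53.2] zmax 59.9 rect [ 552.7 -206.2] [ 8.8 42.8] axis -176.4
ring 9 uv [272. 136.] mean [ 568.9 -283.7   57.6] zmax 59.6 rect [ 568.8 -283.7] [1.1 9.3] axis 98.2
ring 540 uv [301. 159.] mean [ 550.  -322.6   55.9] zmax 59.5 rect [ 557.9 -325.1] [41.2 67.8] axis 124.2
ring 170 uv [259. 165.] mean [ 533.4 -275.2   56.7] zmax 59.3 rect [ 530.8 -273.9] [11.5 36.4] axis 146.3
ring 122 uv [189. 180.] mean [ 498.  -197.5   53.1] zmax 59.9 rect [ 494.4 -197.5] [45.5  9.3] axis -153.5
```

View pics/w3c.png

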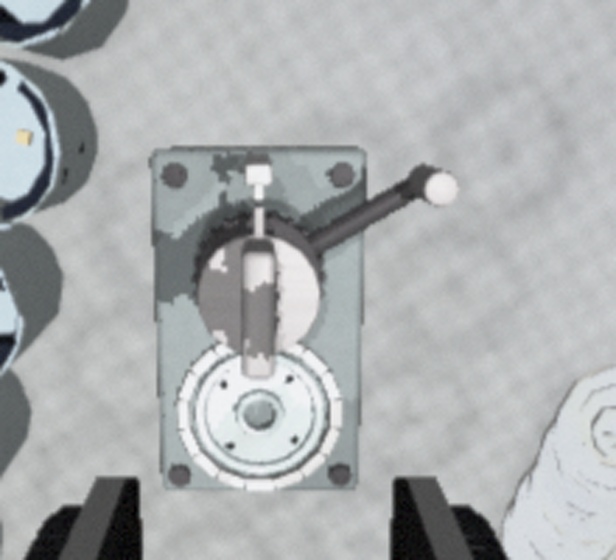

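The crop shows the pointer nose pointing straight at the tongue, both in the column at x≈258. The bar is at 11.7° against the tongue at 12°. Now back to the lever.

```bash
python3 -m jog '[[[0,0,0,0,0,-0.028,0.6],[0,0,0,0,0,-0.028,0.6],[0,0,0,0,0,-0.028,0.6],[0,0,0,0,0,-0.028,0.6],[0,0,0,0,0,-0.028,0.6],[0,0,0,0,0,-0.028,0.6],[0,0,0,0,0,-0.028,0.6],[0,0,0,0,0,-0.028,0.6],[0,0,0,0,0,-0.028,0.6],[0,0,0,0,0,-0.028,0.6],[0,0,0,0,0,-0.028,0.6],[0,0,0,0,0,-0.028,0.6]]]'
python3 -m jog '[[[-0.77,-0.01,0,0,0,0,0.6],[-0.77,-0.01,0,0,0,0,0.6],[0,0,0.9,0,0,0,0.6],[0,0,0.9,0,0,0,0.6],[0,0,0.9,0,0,0,0.6],[0,0,0,0,0,0,0.6],[0,0,0,0,0,0,0.6]]]'
```

```text
time: 13.68
tool_pos: [519.5, -293.5, 282.8]
tcp_rot: [-180.0, -0.1, 133.2]
ft_force: [0.1, -0.3, 0.6]
finger_gap: 51.5
time: 14.55
tool_pos: [572.2, -351.3, 150.7]
tcp_rot: [180.0, 0.1, 132.9]
ft_force: [-0.4, 0.5, 0.5]
finger_gap: 51.3
```

```bash
python3 -m jog '[[[-0.03,0,0.8,0,0,0,0.6],[0,0,0.6,0,0,0,0.6],[0,0,0.42,0,0,0,0.6],[0,0,0,0,0,0,0.6],[0,0,0,0,0,0,0.3],[0,0,0,0,0,0,0],[0,0,0,0,0,0,0],[0,0,0,0,0,0,0],[0,0,0,0,0,0,0],[0,0,0,0,0,0,0]]]' 40
```

```text
time: 15.8
tool_pos: [573.7, -353.2, 60.4]
tcp_rot: [180.0, 0.2, 132.9]
ft_force: [-1.3, -0.1, 6.7]
finger_gap: 12.6
```

```bash
cat > ang.py <<'E'
import numpy as np
from bench import telemetry
p=telemetry.sense()['tool_pos']-[519.8,-293.6,0];print(np.hypot(*p[:2]),np.degrees(np.arctan2(p[1],p[0])))
E
python3 -m jog '[[[0.008,-0.14,0,0,0,0.0139,0],[0.008,-0.14,0,0,0,0.0139,0],[0.008,-0.14,0,0,0,0.0139,0],[0.008,-0.14,0,0,0,0.0139,0],[0.008,-0.14,0,0,0,0.0139,0],[0.008,-0.14,0,0,0,0.0139,0],[0,0,0,0,0,0,0]]]'; python3 ang.py
```

```text
time: 16.68
tool_pos: [536.5, -372.3, 60.4]
tcp_rot: [179.9, 0.2, 102.8]
ft_force: [-1.4, -1.3, 6.5]
finger_gap: 12.5
80.42900583171728 -78.01927856922205
```

```bash
python3 -m jog '[[[0.009,-0.14,0,0,0,0.0139,0],[0.009,-0.14,0,0,0,0.0139,0],[0.009,-0.14,0,0,0,0.0139,0],[0.009,-0.14,0,0,0,0.0139,0],[0.009,-0.14,0,0,0,0.0139,0],[0.009,-0.14,0,0,0,0.0139,0],[0,0,0,0,0,0,0],[0,0,0,0,0,0,0]]]'; python3 ang.py
```

```text
time: 17.68
tool_pos: [495.1, -370.1, 60.4]
tcp_rot: [179.8, 0.1, 72.9]
ft_force: [-1.8, -1.6, 7.3]
finger_gap: 12.3
80.38739202016622 -107.88703337046016
```

Past the starting angle, but no stop force yet. I'll nudge further until the stop shows.

```bash
python3 -m jog '[[[0,-0.05,0,0,0,0.005,0],[0,-0.05,0,0,0,0.005,0],[0,0,0,0,0,0,0],[0,0,0,0,0,0,0]]]'; python3 ang.py
```

```text
time: 18.18
tool_pos: [494.6, -369.6, 60.8]
tcp_rot: [179.3, 0.1, 69.3]
ft_force: [21.4, -9.9, -8.1]
finger_gap: 12.7
80.1045208927258 -108.30752668289146
```

The stop is reached: 24 N tangential and no further motion. Release, rise clear and check.

```bash
python3 -m jog '[[[0,0.06,0,0,0,0,0],[0,0,0,0,0,0,0.5],[0,0,0,0,0,0,0.5],[0,0,0,0,0,0,0.5],[0,0,0,0,0,0,0.5],[0,0,-0.3,0,0,0,0.5],[0,0,-0.8,0,0,0,0.5],[0,0,-0.9,0,0,0,0.5],[0,0,-0.9,0,0,0,0.5],[0,0,-0.9,0,0,0,0.5],[0,0,-0.9,0,0,0,0.5],[0,0,0,0,0,0,0.5]]]'
python3 snap.py wrist w4; python3 seg.py w4 | grep -E "^(bar|89|ring)" | cut -c1-150
python3 -c "
import cv2
cv2.imwrite('pics/w4c.png',cv2.resize(cv2.imread('pics/w4.png')[60:240,220:400],None,fx=3.2,fy=3.2,interpolation=cv2.INTER_CUBIC))"
```

```text
time: 19.68
tool_pos: [494.0, -369.6, 300.4]
tcp_rot: [179.4, 0.2, 69.2]
ft_force: [-0.1, -0.1, 0.2]
finger_gap: 42.9
{'time': np.float64(19.7), 'tool_pos': array([ 494. , -369.6,  300.4]), 'tcp_rot': array([179.4,   0.2,  69.2]), 'joint_pos': array([-41.6,   8.5,  77. ,  -0. ,  93.9, -20.8]), 'finger_gap': np.float64(42.9), 'ft_force': array([-0.1, -0.1,  0.2])} [[0.935, -0.342, -0.091, 518.136], [-0.354, -0.896, -0.268, -302.481], [0.01, 0.283, -0.959, 442.46], [0.0, 0.0, 0.0, 1.0]]
bar 639 uv [270. 103.] mean [ 520.2 -293.7  128.2] zmax 130.9 rect [ 519.9 -293.7] [45.6 11.9] axis -168.1
89-93 94 uv [214.  17.] mean [ 497.6 -198.3   84.5] zmax 89.4 rect [ 496.8 -197.5] [35.1  6.8] axis -151.4
89-93 47 uv [248.   6.] mean [ 532.7 -200.5   83.9] zmax 88.5 rect [ 533.9 -201.4] [ 3.4 26.3] axis 142.7
89-93 55 uv [274.   4.] mean [ 557.1 -208.5   85.2] zmax 88.4 rect [ 556.5 -208.8] [18.5  3.6] axis -177.9
89-93 11 uv [190.  31.] mean [ 470.3 -200.5   82.9] zmax 83.7 rect [ 470.  -200.7] [1.1 7.8] axis 157.9
89-93 111 uv [306.  79.] mean [ 563.  -284.5   91.8] zmax 94.7 rect [ 562.1 -284.8] [13.3  9.8] axis -169.6
89-93 540 uv [262.  92.] mean [ 517.  -279.8   93.5] zmax 95.8 rect [ 516.5 -278.4] [44.5 16.5] axis -168.2
89-93 34 uv [294.  87.] mean [ 548.9 -287.5   92.4] zmax 94.0 rect [ 549.  -287.5] [7.9 3.9] axis -170.6
89-93 571 uv [277. 115.] mean [ 522.7 -306.7   93.5] zmax 96.5 rect [ 522.9 -308. ] [44.7 17.5] axis -167.7
89-93 125 uv [274. 179.] mean [ 495.5 -369.    89.2] zmax 91.5 rect [ 495.1 -369.5] [13.4 12.3] axis 102.8
ring 196 uv [262.  14.] mean [ 545.1 -203.6   53. ] zmax 59.8 rect [ 545.4 -201. ] [17.1 55.8] axis 161.6
ring 175 uv [214.  29.] mean [ 491.3 -199.4   53.3] zmax 59.7 rect [ 490.1 -197.6] [50.2 12.6] axis -162.9
ring 440 uv [273. 143.] mean [ 508.  -335.6   55.9] zmax 59.8 rect [ 506.9 -324.6] [88.9 41.5] axis 60.0
```

View pics/w4c.png

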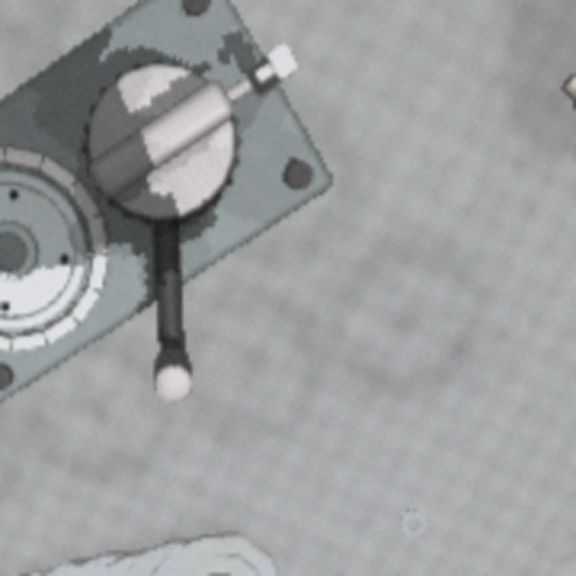

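The nose at crop (238,90) still points at the tongue at (275,68). The lever post is at (172,382), at -107.9°, the tight stop. The gripper is clear.

```bash
python3 -c "
from bench import job
print(job.hand_in())"
```

```text
the job is handed in; nothing more can be done
None
```

I loosened the lock ring on the fixture with the cap in its nest, turned the stop screw to the index, retightened the ring and handed the job in at about 19.7 s. The hand-in reports no verdict.

- **Loosening:** the lever swung about 59° counter-clockwise until the wrist force rose at the loose stop. The wrist image then showed the screw had not moved.
- **Stop screw:** I turned it about 42° clockwise. The final image puts the bar at 11.9° and the tongue at about 12°, so it stayed aligned through retightening.
- **Tightening:** the lever stopped at about -108° with about 24 N on the wrist. The full swing of about 60.5° matches the stated 1.05 rad.
- **At hand-in:** the gripper was open, about 300 mm above the table, and the wrist force was about zero.

One disagreement: the lever finished about 1.5° beyond where I first measured it (-106.3°). Either the ring started slightly off fully tight or that is measurement error. No check failed.

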